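# Shut away and latch the blue test tile

## Task

Two drawers of the small plywood sample cabinet stand open, one with a dark blue glazed tile in it and one with a cream one. With the fingertips push the drawer that holds the blue tile fully home, then push the brass latch on top of the cabinet, by its red post, all the way over to that drawer's side. Lift nothing, leave the cream tile's drawer open as it stands, and do not disturb the jar and the bowl beside the cabinet.

Things in the scene. Friction and masses are not known exactly. Their poses are not given: they have to be found in the camera images.
- cabinet: Low plywood cabinet with two drawers side by side, fixed to the table: 120 mm deep (x), 244 mm wide (y), 74 mm high. Origin at the centre of its underside; its +x points from its front to its back, +y to its left seen from the front, z up. The drawers come out toward its -x; its front face is at x = -60 mm, the drawers' middles at y = +62 mm (left) and y = -62 mm (right).
- left_drawer (a joint): How far the left drawer (left seen from the robot, the cabinet's +y side) stands open, in m: 0 = fully home (end stop), up to 0.075. It slides with about 1.5 N of friction, stays where it is left, and does not spring back. Starts between 0.055 and 0.075.
- right_drawer (a joint): How far the right drawer (right seen from the robot, the cabinet's -y side) stands open, in m: 0 = fully home (end stop), up to 0.075. It slides with about 1.5 N of friction, stays where it is left, and does not spring back. Starts between 0.055 and 0.075.
- left_drawer_face (a point): Point on the outer face of the left drawer's front panel, in the middle of its width, 40 mm above the table; moves with the drawer. Its axes are the cabinet's. The panel is pale wood, 104 mm wide, 10 mm thick, from 10 to 67 mm above the table, with a 40 mm wide finger notch in the middle of its top edge (panel only 54 mm high there) and a flat card frame. Pushing toward the cabinet's +x closes it.
- right_drawer_face (a point): Point on the outer face of the right drawer's front panel, in the middle of its width, 40 mm above the table; moves with the drawer. Its axes are the cabinet's. The panel is pale wood, 104 mm wide, 10 mm thick, from 10 to 67 mm above the table, with a 40 mm wide finger notch in the middle of its top edge (panel only 54 mm high there) and a flat card frame. Pushing toward the cabinet's +x closes it.
- left_drawer_in (a point): Centre of the left drawer's inner floor, 16 mm above the table. Inside the drawer is 94 mm long and 88 mm wide; its plywood walls rise to 48 mm above the table.
- right_drawer_in (a point): Centre of the right drawer's inner floor, 16 mm above the table. Inside the drawer is 94 mm long and 88 mm wide; its plywood walls rise to 48 mm above the table.
- latch (a joint): Position of the brass slide latch along the cabinet's y, in m: 0 = middle, +0.028 = end stop over the left drawer, -0.028 = end stop over the right drawer. Starts within 3 mm of the middle. About 1 N of friction, stays where it is left. A small tab on it then hangs in front of the shut drawer's top corner.
- latch_post (a point): The middle of the latch's upright red round post, 94 mm above the table, on the post's axis: the post is 16 mm in diameter, from 81 to 106 mm above the table, and stands on the front edge of the cabinet's top (cabinet x = -46 mm); it moves with the latch. The cabinet's top is 74 mm above the table; the latch plate and its two brass guides (52 mm either side of the middle) rise no higher than 82 mm.
- blue_tile: A flat ceramic tile 72 x 45 x 7 mm, mostly covered by dark blue glaze, loose; it starts lying flat in one of the two drawers (which one varies), its long side across the drawer. Origin at the centre of its underside.
- cream_tile: A flat ceramic tile 72 x 45 x 7 mm, mostly covered by cream glaze, loose; it starts lying flat in one of the two drawers (which one varies), its long side across the drawer. Origin at the centre of its underside.
- jar: Round jar with a grey lid, 50 mm in diameter, 62 mm high, loose, standing on the table to the right of the cabinet. Origin at the centre of its underside.
- bowl: Small teal pouring bowl, 85 x 81 mm, 40 mm high, loose, standing on the table to the left of the cabinet. Origin at the centre of its underside.
There are look-alikes about, which are no part of the job. What is shaped like the cream_tile but orange or purple is not meant.

How it is judged:
On the way, in this order (a step that is already met when the one before it is completed fails the run):
1. the blue tile's drawer is pushed fully home (((y of blue_tile in the frame of cabinet above 0 m and value of joint left_drawer below 0.004 m) or (y of blue_tile in the frame of cabinet below 0 m and value of joint right_drawer below 0.004 m))), for 0.2 s.
2. the latch is pushed over to that drawer's side (((y of blue_tile in the frame of cabinet above 0 m and value of joint left_drawer below 0.004 m and value of joint latch above 0.022 m) or (y of blue_tile in the frame of cabinet below 0 m and value of joint right_drawer below 0.004 m and value of joint latch below -0.022 m))), for 0.2 s.
At the end, for the whole second after the job is handed in: The drawer with the blue tile is home within 4 mm and the latch stands more than 22 mm to that drawer's side; each tile still lies in its own drawer, at rest, and the cream tile's drawer is still open (((y of blue_tile in the frame of cabinet above 0 m and value of joint left_drawer below 0.004 m and value of joint latch above 0.022 m and horizontal distance between blue_tile and left_drawer_in below 0.045 m and horizontal distance between cream_tile and right_drawer_in below 0.045 m and value of joint right_drawer above 0.038 m) or (y of blue_tile in the frame of cabinet below 0 m and value of joint right_drawer below 0.004 m and value of joint latch below -0.022 m and horizontal distance between blue_tile and right_drawer_in below 0.045 m and horizontal distance between cream_tile and left_drawer_in below 0.045 m and value of joint left_drawer above 0.038 m)) and linear speed of blue_tile below 0.02 m/s); the robot touches nothing.
It fails at once if a tile is lifted out of its drawer (height (world z) of any of blue_tile, cream_tile above 0.045 m).
It fails at once if the cream tile's drawer is moved more than 15 mm ((y of blue_tile in the frame of cabinet above 0 m and distance of right_drawer_face from where it was at the start of the episode above 0.015 m) or (y of blue_tile in the frame of cabinet below 0 m and distance of left_drawer_face from where it was at the start of the episode above 0.015 m)).
It fails at once if the jar or the bowl is disturbed (moved more than 15 mm or tipped) (distance of any of jar, bowl from where it was at the start of the episode above 0.015 m or angle between any of jar, bowl's own z axis and vertical above 0.4 rad).
It also fails if it takes over 42 s, if anything falls off the work surface, if the arm or the gripper's body presses on something with over 40 N, if the wrist force passes 120 N, or if a joint passes its speed limit or range.

## Robot

A 6-joint arm with a two-finger parallel gripper is mounted at the origin on a cart in front of the work surface, level with it; the furniture and walls round the work are solid. World frame = base frame: x ahead of the robot, y to its left, z up, the work surface at z = 0. Lengths are in m, angles in rad, forces in N, time in s.
With the tool pointing down it reaches from about 0.35 to 0.775 m from the base axis. Payload 5.5 kg.
Tool frame: the origin (TCP) lies midway between the tips of the shut fingers; the grasp point (between the pads) lies behind it (env.grip_point_offset is the z of the grasp point in the tool frame, in m); z points along the fingers, y is the direction in which the jaws open and shut (so a half turn about z gives the same grasp; the last joint's range is limited). The gripper opens to 85 mm and grips with 20 to 120 N. Pads are 22 mm wide; open, the fingers measure 114 mm over their backs; the gripper's body (76 mm by 85 mm) begins 54 mm behind the grasp point. The pads swing forward as they close: fully open they stand 13 mm farther back than shut.
Start: joints at [-1.248, 0.313, 0.046, 1.304, 0, 1.431], TCP at [0.257, -0.515, 0.231] pointing down, gripper open.
Joint ranges: [-2.76, 2.76], [-0.86, 1.69], [-1.03, 1.26], [-2.2, 2.34], [-1.47, 1.5], [-3.14, 3.14]. Speed limits (rad/s): [2.57, 2.57, 3.14, 3.14, 3.14, 3.14].

## Interface

Orientations are given as a unit quaternion [w, x, y, z].
In Python, from workcell import env, viewer gives the robot as it stands. The module is installed in compiled form; this text tells all that it offers.
- The arm moves only by the shell command python3 -m inch 'ROWS' [OPENING] [FORCE]. ROWS is JSON, a list of rows, each a list of 2 entries, a list of its own where there are three numbers: the shift along the tool's x, y, z in m, then the turn about the tool's z in degrees. In form: [[[tx, ty, tz], spin], ...]. A call has 1 to 5 rows; each row is the pose to reach, as a shift and turn from the pose measured when the call began, along the tool's axes at that moment; what a row does not reach only later rows make up. A row lasts 1/12 s, in which the tool goes at most 41.7 mm and 7.16 degrees, less where a joint would pass 70% of its speed; a pose out of reach is approached as far as the arm can. A call with a gripper value outside its range is refused whole. OPENING is the closure, from 0 (fully open) to 1 (shut), set as the call begins (- or left out, the last holds). The fingers move at their own pace and stop on an object; FORCE is the grip in N (left out, the last holds). Time passes only in rows, so rows that repeat a pose let the fingers close. It gives the time, the measured TCP pose, the force and the opening at its end, in the units of the state.
- env.get_state(): the state, without advancing time (a new reading comes with each control period).
- viewer.read_camera(name): name is "side" or "top" or "wrist"; returns a dict with "image" (400x640x3 uint8, red, green, blue), "depth" (400x640 float32, m along the optical axis (not along the pixel's ray), 0 where there is no reading), "vertical_fov" (degrees; the focal length in pixels is half the picture's height over the tangent of half this angle, whatever the lens; pixels are square), "cx", "cy" (the principal point, pixels), "R" (3x3) and "t" (3): a world point X has camera coordinates R X + t; the wrist camera has in their place "T_tool_cam" (4x4, takes a point from camera to tool coordinates, whose origin is the TCP and whose axes are the flange's). Camera axes: x right, y down, z forward; pixel columns grow to the right and rows downward; lengths in m; the calibration is good to about 2 mm. The wrist camera is an equidistant fisheye: a pixel r from the principal point sees the ray r / f radians off the axis. A picture is of the moment at which its call begins: read the wrist's pose just before it.
- env.hand_in(): hands the job in, once; it reports no verdict.
The state is a dict: "clock": time; "joint_pos": joint angles; "qvel": joint speeds; "tau": joint torques, N m; "tcp_pos": TCP position; "orientation": TCP orientation; "wrist_force": force on the tool from outside, world axes, zero at the start; "ft_torque": the same for the moment, N m; "finger_gap": finger opening in m.
Only numpy, scipy, OpenCV 4.12 (cv2) and the standard library are available. Lean on these libraries where they do the work, as an engineer would, in place of code of your own. Each camera call takes 0.05 s, during which the arm holds its last target. There are 200 camera calls.

## Working session

There is one attempt and no reset: what is moved stays moved. The work goes in short steps, Python scripts to look and compute and a shell command to move; the robot and the scene stay as the last step left them, time stands still between calls to the robot, and variables do not carry over. Pictures are saved under pics/ and viewed, on a budget of 10 in all, crops included, one or two more only if the job needs it, and the job is handed in when it is done.

```bash
mkdir -p pics
cat > h.py <<'E'
import numpy as np, cv2
from workcell import env, viewer
def cam(n):
    c=viewer.read_camera(n); c['f']=200/np.tan(np.radians(c['vertical_fov'])/2); return c
def save(c,name): cv2.imwrite('pics/'+name+'.png',c['image'][:,:,::-1])
def cloud(c):
    v,u=np.mgrid[0:400,0:640]; d=c['depth']
    P=np.stack([(u-c['cx'])/c['f']*d,(v-c['cy'])/c['f']*d,d],-1)
    return (P-c['t'])@c['R']   # R^T (P-t)
E
python3 - <<'E'
from h import *
import pickle
print(env.get_state())
t=cam('top');s=cam('side')
for n,c in(('top',t),('side',s)):
    pickle.dump(c,open(n+'.pkl','wb')); save(c,n); print(n,c['f'],-c['R'].T@c['t'],c['R'].round(2).tolist())
E
```

```text
{'clock': 0.0, 'joint_pos': array([-1.24762250e+00,  3.13999298e-01,  4.49831420e-02,  1.30360562e+00,
        2.85315528e-05,  1.43120699e+00]), 'qvel': array([ 0.00153824, -0.0002421 ,  0.00080893, -0.00050918,  0.00231986,
        0.00179023]), 'tau': array([-1.44128691e-03, -4.80617917e+01,  2.98536980e+01,  1.91555510e-02,
       -5.94718076e-04,  6.13749009e-06]), 'tcp_pos': array([ 0.25653383, -0.51403198,  0.23041121]), 'orientation': array([-9.10190958e-04,  9.73350094e-01,  2.29322398e-01, -6.94578386e-05]), 'wrist_force': array([2.51228927e-01, 3.70153667e-04, 4.15037756e-01]), 'ft_torque': array([ 0.04437827, -0.04360142,  0.01096195]), 'finger_gap': 0.08523789817487236}
top 413.36946628935914 [ 0.38262557 -0.0274025   1.08116664] [[-0.02, -1.0, -0.01], [-0.99, 0.02, -0.13], [0.13, 0.01, -0.99]]
side 520.4613451928476 [0.03421682 0.70899935 0.77436552] [[-0.85, -0.52, -0.02], [-0.31, 0.54, -0.78], [0.42, -0.66, -0.62]]
```

View pics/top.png

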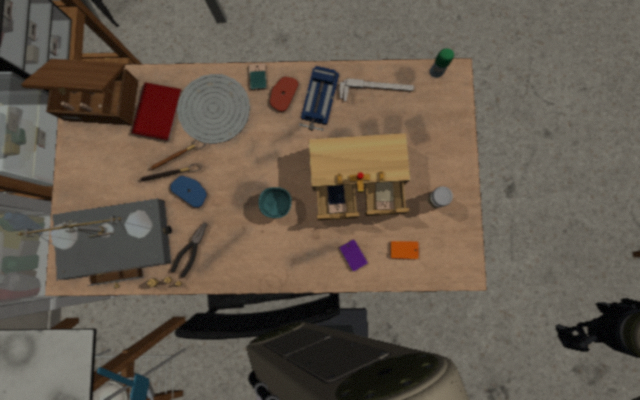

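View pics/side.png

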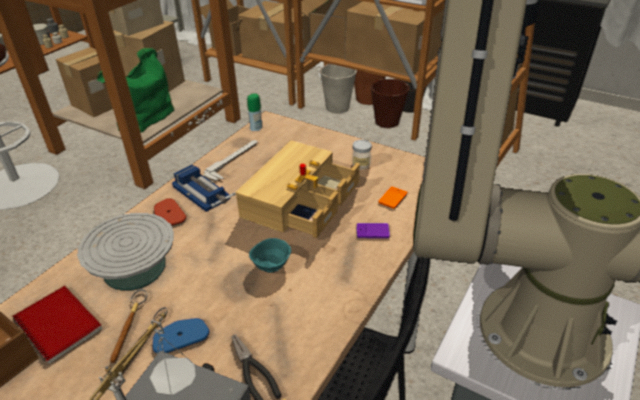

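Top view: the left drawer, at (337,196), holds a dark tile with pink below it. The right drawer, at (385,198), holds a cream one. The red post is at (360,176), the bowl at (275,203) and the jar at (440,197). The look-alikes are the purple tile (352,255), the orange tile (404,250) and the dark blue block (320,97). In the side view the dark tile is at (303,211), in the nearer (+y, left) drawer. Next I'll check a close crop and measure.

Run:
```python
from h import *
import pickle
t=pickle.load(open('top.pkl','rb'));s=pickle.load(open('side.pkl','rb'))
a=cv2.resize(t['image'][125:225,300:420],None,fx=3.3,fy=3.3,interpolation=cv2.INTER_CUBIC)
b=cv2.resize(s['image'][130:240,230:370],None,fx=3,fy=3,interpolation=cv2.INTER_CUBIC)[:330]
cv2.imwrite('pics/crop.png',np.hstack([a[:330],b])[:,:,::-1])
W=cloud(t); x,y,z=W[...,0],W[...,1],W[...,2]
v,u=np.mgrid[0:400,0:640]; roi=(u>290)&(u<425)&(v>125)&(v<225)
m=roi&(abs(z-.074)<.006)
P=W[m][:,:2]; print(m.sum(),P.min(0),P.max(0)); r=cv2.minAreaRect((P*1000).astype(np.float32)); print(r,cv2.boxPoints(r))
# drawer panels: z 0.04..0.072 in front of front face
for lo,hi in((.058,.07),(.040,.056)):
    q=roi&(z>lo)&(z<hi)&(v>190); Q=W[q]; print(lo,q.sum(),np.round(Q[np.argsort(Q[:,0])][:40:3],3).tolist())
hsv=cv2.cvtColor(t['image'],cv2.COLOR_RGB2HSV)
red=roi&((hsv[...,0]<6)|(hsv[...,0]>174))&(hsv[...,1]>180)&(hsv[...,2]>80)
print('red',red.sum(),np.median(W[red],0),u[red].mean(),v[red].mean())
for n,c in(('bowl',(275,203)),('jar',(440,197))):
    q=(abs(u-c[0])<25)&(abs(v-c[1])<25)&(z>.012); Q=W[q]; print(n,np.percentile(Q,[2,98],axis=0).round(3).tolist())
```

```text
4596 [ 0.47366946 -0.22925739] [0.6841722  0.01750537]
((579.205078125, -107.50251770019531), (200.13267517089844, 244.06837463378906), 3.051971912384033) [[ 472.78336     9.030872]
 [ 485.77798  -234.69133 ]
 [ 685.62683  -224.0359  ]
 [ 672.6322     19.686295]]
0.058 213 [[0.474, -0.003, 0.068], [0.474, -0.0, 0.066], [0.474, -0.017, 0.06], [0.476, -0.022, 0.068], [0.476, -0.03, 0.065], [0.476, -0.015, 0.066], [0.477, -0.01, 0.064], [0.478, -0.079, 0.068], [0.478, -0.084, 0.067], [0.478, -0.074, 0.066], [0.479, -0.02, 0.068], [0.479, -0.022, 0.067], [0.479, -0.015, 0.065], [0.479, -0.003, 0.065]]
0.04 314 [[0.473, 0.0, 0.047], [0.475, -0.03, 0.055], [0.475, -0.032, 0.049], [0.475, -0.057, 0.042], [0.475, -0.052, 0.041], [0.477, -0.06, 0.056], [0.477, -0.07, 0.052], [0.477, -0.08, 0.049], [0.477, -0.077, 0.048], [0.477, -0.037, 0.054], [0.477, -0.035, 0.054], [0.477, -0.083, 0.043], [0.479, -0.067, 0.053], [0.479, -0.055, 0.054]]
red 24 [ 0.57191336 -0.10572794  0.10562413] 359.9583333333333 175.33333333333334
bowl [[0.481, 0.069, 0.012], [0.557, 0.148, 0.041]]
jar [[0.501, -0.332, 0.018], [0.547, -0.286, 0.068]]
```

View pics/crop.png

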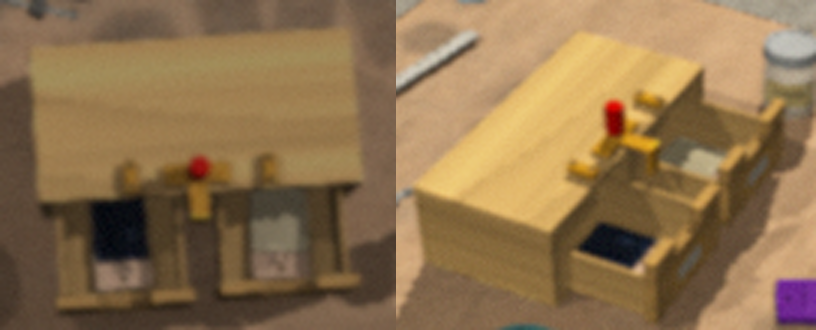

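The blue tile is in the left drawer: in both views the dark tile is on the +y side and the cream one on the right. The cabinet's yaw is about 3° and the left face is at about (0.475, -0.043). The post is at (0.572, -0.106). I'll turn the tool by 23.5° to line up with the cabinet, shut the fingers, and cross at height.

```bash
python3 -m inch '[[[0,0,0],7],[[0,0,0],14],[[0,0,0],21],[[0,0,0],23.5],[[0,0,0],23.5]]' 1 40; python3 -c "
from h import *
print(env.grip_point_offset)"
```

```text
clock: 0.52
tcp_pos: [0.2565, -0.5138, 0.23]
orientation: [-0.001, 1.0, 0.026, -0.0]
wrist_force: [-0.5, -0.6, 0.1]
finger_gap: 0.0253
-0.0187
```

```bash
python3 -m inch '[[[0.016,-0.038,0],0],[[0.032,-0.076,0],0],[[0.048,-0.114,0],0],[[0.064,-0.152,0],0],[[0.08,-0.19,0],0]]'
```

```text
clock: 0.93
tcp_pos: [0.3265, -0.318, 0.2301]
orientation: [-0.002, 1.0, 0.026, -0.0]
wrist_force: [1.1, -0.3, 0.9]
finger_gap: -0.0
```

```bash
python3 -m inch '[[[0.016,-0.038,0],0],[[0.032,-0.076,0],0],[[0.048,-0.114,0],0],[[0.064,-0.152,0],0],[[0.08,-0.19,0],0]]'
```

```text
clock: 1.35
tcp_pos: [0.3965, -0.1221, 0.2307]
orientation: [-0.002, 1.0, 0.027, -0.0]
wrist_force: [0.5, -0.7, -0.9]
finger_gap: 0.0001
```

```bash
python3 -m inch '[[[0.012,-0.03,0],0],[[0.024,-0.06,0],0],[[0.033,-0.085,0.01],0],[[0.033,-0.085,0.05],0],[[0.033,-0.085,0.09],0]]'
```

```text
clock: 1.77
tcp_pos: [0.427, -0.0339, 0.1415]
orientation: [-0.001, 1.0, 0.03, 0.002]
wrist_force: [1.2, -0.2, -1.6]
finger_gap: -0.0007
```

```bash
python3 -m inch '[[[0,0,0.035],0],[[0,0,0.07],0],[[0,0,0.096],0],[[0,0,0.096],0]]'
python3 - <<'E'
from h import *
c=cam('side'); save(c,'s2'); c=c['image'][100:300,200:440]; cv2.imwrite('pics/s2.png',cv2.resize(c,None,fx=2.5,fy=2.5,interpolation=cv2.INTER_CUBIC)[:,:,::-1])
E
```

```text
clock: 2.1
tcp_pos: [0.423, -0.0324, 0.041]
orientation: [-0.002, 1.0, 0.031, -0.002]
wrist_force: [-0.9, -0.4, -0.3]
finger_gap: 0.0
```

View pics/s2.png

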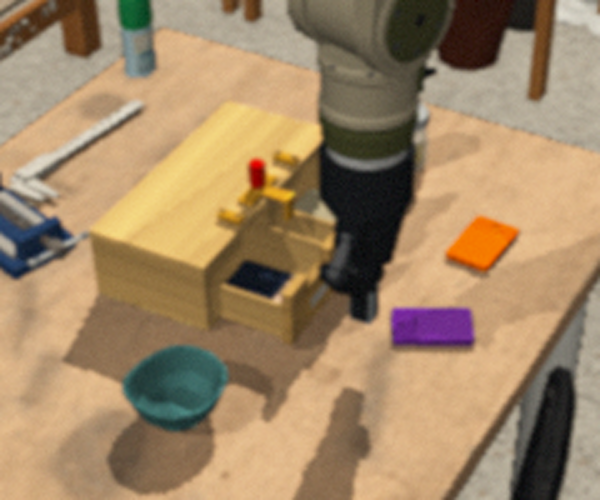

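The crop shows the shut fingertips at about (365,305), in front of the left drawer's face. That drawer, with the dark tile at (258,280), is free, so I can push.

```bash
python3 -m inch '[[[0.012,0,0],0],[[0.024,0,0],0],[[0.036,0,0],0],[[0.046,0,0],0],[[0.056,0,0],0]]'
```

```text
clock: 2.57
tcp_pos: [0.4827, -0.0299, 0.0451]
orientation: [-0.001, 1.0, 0.031, 0.0]
wrist_force: [-1.6, -0.3, 0.2]
finger_gap: 0.0
```

```bash
python3 -m inch '[[[0.01,0,0],0],[[0.02,0,0],0],[[0.03,0,0],0],[[0.038,0,0],0],[[0.044,0,0],0]]'
```

```text
clock: 2.98
tcp_pos: [0.528, -0.0273, 0.0454]
orientation: [-0.001, 1.0, 0.031, 0.001]
wrist_force: [-1.4, -0.5, 1.0]
finger_gap: 0.0003
```

```bash
python3 -m inch '[[[0.004,0,0],0],[[0.008,0,0],0],[[0.012,0,0],0],[[0.012,0,0],0]]'
```

```text
clock: 3.32
tcp_pos: [0.5361, -0.0266, 0.0447]
orientation: [-0.001, 1.0, 0.031, -0.003]
wrist_force: [-10.9, -2.5, 7.7]
finger_gap: 0.0005
```

```bash
python3 -m inch '[[[0.006,0,0],0],[[0.008,0,0],0],[[0.008,0,0],0],[[0.008,0,0],0]]'; python3 -m inch '[[[-0.02,0,0],0],[[-0.05,0,0],0],[[-0.09,0,0],0]]'
python3 - <<'E'
from h import *
import pickle
t=cam('top');pickle.dump(t,open('top2.pkl','wb'))
s=cam('side')
a=cv2.resize(t['image'][125:225,300:420],None,fx=3.3,fy=3.3,interpolation=cv2.INTER_CUBIC)
b=cv2.resize(s['image'][130:240,230:370],None,fx=3,fy=3,interpolation=cv2.INTER_CUBIC)[:330]
cv2.imwrite('pics/c3.png',np.hstack([a[:330],b])[:,:,::-1])
E
```

```text
clock: 3.65
tcp_pos: [0.5359, -0.0259, 0.0433]
orientation: [-0.001, 0.999, 0.03, -0.011]
wrist_force: [-19.8, -2.8, 11.6]
finger_gap: 0.0002
clock: 3.9
tcp_pos: [0.4478, -0.0317, 0.0454]
orientation: [-0.0, 0.999, 0.03, -0.009]
wrist_force: [0.2, -0.1, -0.1]
finger_gap: -0.0
```

View pics/c3.png

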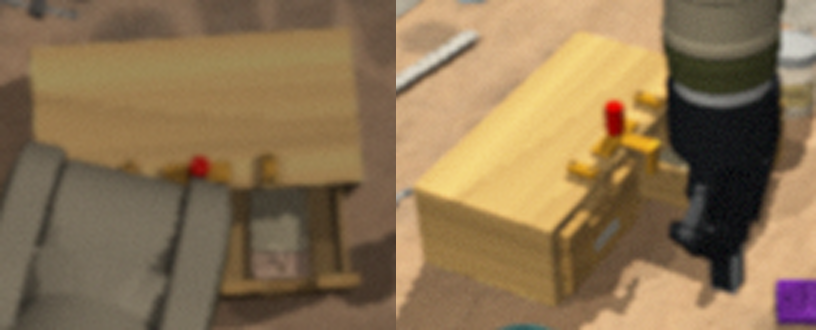

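The crop shows the left front flush with the cabinet, and the push ended on a hard stop: about 20 N with no further travel. The right drawer is still open with the cream tile in it. The post is unmoved at (200,167) in the crop. Now I'll go over to its right side.

```bash
python3 -m inch '[[[0,0,-0.04],0],[[0,0,-0.08],0],[[0,0,-0.12],0],[[0,0,-0.15],0],[[0,0,-0.15],0]]'; python3 -m inch '[[[0.025,0.03,0],0],[[0.05,0.06,0],0],[[0.075,0.09,0],0],[[0.1,0.12,0],0],[[0.116,0.142,0],0]]'; python3 -m inch '[[[0,0,0],0],[[0,0,0.03],0],[[0,0,0.06],0],[[0,0,0.06],0]]'; python3 -c "
from h import *
import pickle
t=pickle.load(open('top2.pkl','rb'));W=cloud(t);h=cv2.cvtColor(t['image'],cv2.COLOR_RGB2HSV);v,u=np.mgrid[0:400,0:640]
r=(abs(u-360)<12)&(abs(v-175)<12)&((h[...,0]<6)|(h[...,0]>174))&(h[...,1]>180)&(h[...,2]>80)
c=t;d=c['R'].T@np.array([(u[r].mean()-c['cx'])/c['f'],(v[r].mean()-c['cy'])/c['f'],1]);o=-c['R'].T@c['t'];print(o+d*(.104-o[2])/d[2])"
```

```text
clock: 4.42
tcp_pos: [0.4459, -0.0308, 0.1998]
orientation: [-0.001, 0.999, 0.03, -0.01]
wrist_force: [0.8, -0.6, -0.4]
finger_gap: -0.0001
clock: 4.83
tcp_pos: [0.5727, -0.1681, 0.1966]
orientation: [-0.001, 1.0, 0.029, -0.009]
wrist_force: [-0.1, 0.7, 0.2]
finger_gap: 0.0001
clock: 5.17
tcp_pos: [0.5679, -0.1663, 0.1305]
orientation: [-0.003, 0.999, 0.029, -0.014]
wrist_force: [-1.8, 0.0, -1.6]
finger_gap: 0.0001
[ 0.5717859 -0.1056808  0.104    ]
```

```bash
python3 -m inch '[[[0.002,0,0.02],0],[[0.003,0,0.038],0],[[0.003,0,0.038],0]]'; python3 -m inch '[[[0,-0.01,0],0],[[0,-0.02,0],0],[[0,-0.03,0],0],[[0,-0.038,0],0],[[0,-0.045,0],0]]'
```

```text
clock: 5.42
tcp_pos: [0.5677, -0.1645, 0.0899]
orientation: [-0.004, 0.999, 0.03, -0.016]
wrist_force: [-0.4, 0.9, -0.1]
finger_gap: 0.0002
clock: 5.83
tcp_pos: [0.5658, -0.1186, 0.0917]
orientation: [-0.004, 0.999, 0.03, -0.015]
wrist_force: [0.7, -1.6, 0.5]
finger_gap: -0.0001
```

```bash
python3 -m inch '[[[0,-0.007,0],0],[[0,-0.014,0],0],[[0,-0.02,0],0],[[0,-0.025,0],0],[[0,-0.025,0],0]]'
```

```text
clock: 6.25
tcp_pos: [0.565, -0.0983, 0.0928]
orientation: [0.002, 0.999, 0.029, -0.015]
wrist_force: [-1.2, -17.6, -0.6]
finger_gap: -0.0003
```

That hit a firm stop at 17.6 N, at the expected place. I'll back off, rise and check.

```bash
python3 -m inch '[[[0,-0.003,0],0],[[0,-0.003,0],0],[[0,0.02,0],0],[[0,0.035,0],0]]'; python3 -m inch '[[[0,0,-0.04],0],[[0,0,-0.08],0],[[0,0,-0.12],0],[[-0.03,0.03,-0.15],0],[[-0.06,0.06,-0.15],0]]'; python3 -m inch '[[[-0.03,0.03,0],0],[[-0.06,0.06,0],0],[[-0.08,0.09,0],0],[[-0.08,0.13,0],0],[[-0.08,0.16,0],0]]';python3 - <<'E'
from h import *
t=cam('top');s=cam('side')
h=cv2.cvtColor(t['image'],cv2.COLOR_RGB2HSV);v,u=np.mgrid[0:400,0:640]
r=(abs(u-355)<20)&(abs(v-175)<12)&((h[...,0]<6)|(h[...,0]>174))&(h[...,1]>180)&(h[...,2]>80)
c=t;d=c['R'].T@np.array([(u[r].mean()-c['cx'])/c['f'],(v[r].mean()-c['cy'])/c['f'],1]);o=-c['R'].T@c['t'];print(r.sum(),o+d*(.104-o[2])/d[2])
W=cloud(t);z=W[...,2]
for lab,y0,y1 in(('L',-.09,0),('R',-.215,-.125)):
    q=(z>.045)&(z<.08)&(W[...,1]>y0)&(W[...,1]<y1)&(W[...,0]>.4)&(W[...,0]<.7)&(v>120); print(lab,np.percentile(W[q][:,0],1))
for n,cc in(('bowl',(275,203)),('jar',(440,197))):
    q=(abs(u-cc[0])<25)&(abs(v-cc[1])<25)&(z>.012); print(n,np.percentile(W[q],[2,98],axis=0).round(3).tolist())
a=cv2.resize(t['image'][125:225,300:420],None,fx=3.3,fy=3.3,interpolation=cv2.INTER_CUBIC)
b=cv2.resize(s['image'][130:240,230:370],None,fx=3,fy=3,interpolation=cv2.INTER_CUBIC)[:330]
cv2.imwrite('pics/c4.png',np.hstack([a[:330],b])[:,:,::-1])
E
```

```text
clock: 6.58
tcp_pos: [0.5672, -0.1338, 0.093]
orientation: [0.002, 0.999, 0.029, -0.015]
wrist_force: [0.5, -0.7, 0.7]
finger_gap: 0.0003
clock: 7.0
tcp_pos: [0.5246, -0.1895, 0.249]
orientation: [0.004, 0.999, 0.031, -0.011]
wrist_force: [1.1, -1.3, 0.1]
finger_gap: -0.0004
clock: 7.42
tcp_pos: [0.4534, -0.3565, 0.2526]
orientation: [0.004, 0.999, 0.03, -0.01]
wrist_force: [0.5, -0.2, 0.6]
finger_gap: -0.0
23 [ 0.57052214 -0.07956169  0.104     ]
L 0.5429745999853757
R 0.48479630071884416
bowl [[0.481, 0.069, 0.012], [0.557, 0.148, 0.041]]
jar [[0.383, -0.332, 0.017], [0.547, -0.027, 1.081]]
```

View pics/c4.png

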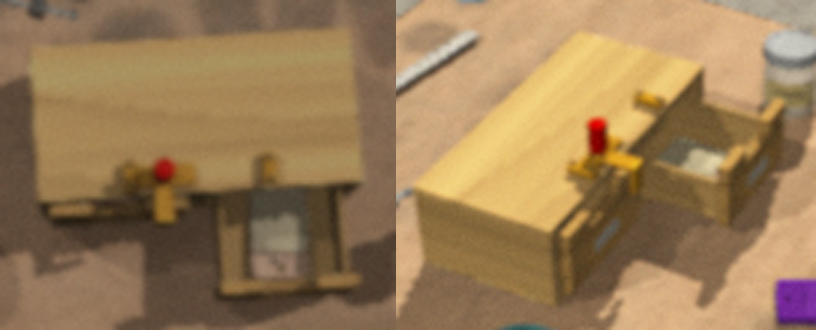

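The post moved 26 mm, to about +28 mm from the cabinet's middle. The left drawer is flush, the right drawer is still open with the cream tile, and the bowl hasn't moved.

```bash
python3 -c "
from h import *
print(env.hand_in(), env.get_state()['wrist_force'])"
```

```text
the job is handed in; nothing more can be done
the job is handed in; nothing more can be done
```

I pushed the blue tile's drawer (the left one) fully home and pushed the latch over to its left stop. I then backed the arm clear and handed the job in at about 7.5 s. No verdict was reported.

- **Left drawer:** it went onto its hard stop, at about 20 N with no further travel. The front moved about 70 mm, and its final position matches home to about 2 mm.
- **Latch:** it stopped firmly at about 18 N. The red post moved 26 mm and now stands at about +28 mm from the cabinet's middle.
- **Right drawer:** it still stands open with the cream tile in it. I judged this from the pictures and did not measure its movement exactly.
- **Bowl:** its measured extent is unchanged.
- **Jar:** the final measurement was spoiled because the arm was in that part of the top view. In the side picture the jar stands upright where it was.
- **Blue tile:** it can't be seen once its drawer is shut. It was lying in that drawer before the push.

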